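# Lift a tested circuit board off its test fixture and hold it level

### The job

The board in the test fixture has passed: swing the fixture's clear red-handled lid back until it stands upright or a little past, then take the board by its two long aluminium edge rails, not by its components, and lift it straight up off the locating pins. Finish while still holding it, level and still, about 10 cm above its seat in the fixture, so that I can look at its underside; the lid stays open and everything else on the bench stays where it is.

Things in the scene. Friction and masses are not known exactly. Their poses are not given: they have to be found in the camera images.
- fixture: Test fixture fixed to the bench: black box 200 (x) x 170 (y) x 45 mm high. Origin: centre of its underside; x from front (handle) to back (hinge), z up. Hinge blocks 22 mm square at x +88, y +-60, to 118 mm high; rest posts 12 mm thick at x -88, y +-66, to 103.5 mm. Probes and pillars stand under the board, nothing beside its two long edges.
- lid (a joint): Angle of the clear lid, rad: 0 shut (level over the board), 1.57 upright, 1.92 the stop; starts shut or a little ajar. Hinge axis: the fixture's y axis through lid_hinge; its front edge swings up and back. The hinge is stiff by friction: the lid stays where it is left; moving it takes about 4 N at the handle.
- lid_hinge (a point): Middle of the lid's hinge axis: fixture x +88, y 0, z 106.5 mm. The lid is a 6 mm clear plate, 150 mm wide (y), 12 to 178 mm from the axis, its mid-plane through the axis; four white pusher rods 7 mm thick stick out 32 mm from its underside, 66 to 150 mm from the axis.
- lid_handle (a point): Centre of the grip bar of the red U handle on the lid: round bar 10 mm thick, 76 mm long, along the fixture's y, its axis 38 mm above the lid's top face, 155 mm from the hinge axis along the lid and 41 mm off its mid-plane (shut: fixture x -67, z 147.5). Its axes turn with the lid; shut, they are the fixture's.
- board_center (a point): Centre of the green board, half-way up its rails: 100 (x) x 58 (y) mm over two aluminium rails 5 mm thick (y), 9 mm high along its long edges; z up. Seated: 68.5 mm above the bench, 23.5 mm above the fixture's box, rails' underside 19 mm above the box. About 0.2 kg, balanced near its centre. Two 4 mm locating pins pass 6.5 mm holes; lifted 15 mm it is off them.
- board: The whole board. Origin: centre of the rails' underside, 4.5 mm below board_center, same axes.
- board_parts: The components on the board (transformer, two blue capacitors, heat sink, connectors): up to 23.5 mm above board_center, all within 17 mm of the long centre line. Origin: top of the green board at its centre, 1.5 mm above board_center.
- seat (a point): Where board_center lies while the board is seated: fixture x -20, y 0, z 68.5 mm, fixture's axes.
- iron_stand: Soldering iron in its stand, leave alone: round black base 96 mm across, spring holder and blue-handled iron slanting to 165 mm high. Origin: centre of its underside.
- screw_case: Clear screw case with a blue latch, leave alone: 130 x 70 x 26 mm. Origin: centre of its underside.
- solder_reel: Reel of solder, leave alone: 56 mm across, 38 mm high. Origin: centre of its underside.
- tip_cleaner: Black tin of brass wool, leave alone: 68 mm across, 42 mm high. Origin: centre of its underside.
- driver: Red-handled screwdriver lying on the bench, leave alone: 200 mm long, 26 mm thick. Origin: on the bench below its middle.
- hexkey_a: Hex key lying on the bench, leave alone: 85 x 26 x 7 mm. Origin: underside, middle of its long arm.
- hexkey_b: Hex key lying on the bench, leave alone: 65 x 26 x 7 mm. Origin: underside, middle of its long arm.

How it is judged:
By the outcome, as a careful person would: the job done as asked, in the order asked, and still so for the second after the job is handed in, while the arm keeps its last pose, push and grip.
It also fails if it takes over 58 s, if anything falls off the work surface, if the arm or the gripper's body presses on something with over 40 N, if the wrist force passes 120 N, or if a joint passes its speed limit or range.

### The arm

A 6-joint arm with a two-finger parallel gripper is mounted at the origin on the work surface. World frame = base frame: x ahead of the robot, y to its left, z up, the work surface at z = 0. Lengths are in m, angles in rad, forces in N, time in s.
With the tool pointing down it reaches from about 0.35 to 0.975 m from the base axis. Payload 7.1 kg.
Tool frame: the origin (TCP) lies midway between the tips of the shut fingers; the grasp point (between the pads) lies 19 mm behind it; z points along the fingers, y is the line along which they close (so a half turn about z gives the same grasp; the last joint's range is limited). The gripper opens to 88 mm and grips with 3 to 60 N. Pads are 20 mm wide; open, the fingers measure 115 mm over their backs; the gripper's body (75 mm by 178 mm) begins 61 mm behind the grasp point.
Start: joints at [-1.143, 0.423, 1.63, -0, 1.089, -0.019], TCP at [0.27, -0.564, 0.223] pointing down, gripper open.
Joint ranges: [-3, 3], [-0.9, 2.11], [0.09, 2.58], [-1.31, 4.45], [0.11, 2.69], [-2.54, 2.54]. Speed limits (rad/s): [2.39, 2.39, 3.01, 3.14, 3.14, 3.14].

### API

Orientations are given as a unit quaternion [w, x, y, z].
In Python, from station import move_pose, movel, movej, command_gripper, wait, inverse_kinematics, read_camera, camera_info, MotionError, job_done, get_time, get_joint_pos, get_qvel, get_effort, get_tcp_pos, get_ee_rot, get_ft_force, get_ft_torque, get_grip_width, get_finger_force gives the robot as it stands. Calls block until the motion is done:
- move_pose(position, orientation): joint-space move of the TCP to a pose.
- movel(position, frame=None, v=0.15, until_force=None): straight line of the TCP; frame=None keeps the orientation; v is the mean speed in m/s. With until_force (N) it stops when the force on the tool has changed by that much, and returns True; else False.
- movej(angles): joint-space move.
- command_gripper(opening): opening from 0.0 (shut) to 1.0 (fully open); the grip force is fixed at half the most; returns when the fingers have stopped.
- wait(seconds).
- inverse_kinematics(position, orientation): joint angles nearest the present ones, or None.
- read_camera(name): name is "scene" or "top" or "wrist"; returns the picture (384x512x3 uint8, red, green, blue); there is no depth.
- camera_info(name): a dict with "intrinsics" (3x3 intrinsics, pixels), "T" (4x4, takes a point from camera to world coordinates); the wrist camera has in their place "tool_from_camera" (4x4, takes a point from camera to tool coordinates, whose origin is the TCP and whose axes are the flange's). Camera axes: x right, y up, looking along -z (the intrinsics and any distortion apply to the point x, -y, -z); pixel columns grow to the right and rows downward; lengths in m; the calibration is good to about 2 mm. A picture is of the moment at which its call begins: read the wrist's pose just before it. camera_info takes no time and is no camera call.
A pose or a line that the arm cannot do raises MotionError and nothing moves.
- job_done(): hands the job in; it is judged then, once.
Readings, each from a call of its own:
- get_time(): time.
- get_joint_pos(): joint angles.
- get_qvel(): joint speeds.
- get_effort(): joint torques, N m.
- get_tcp_pos(): TCP position.
- get_ee_rot(): TCP orientation.
- get_ft_force(): force on the tool from outside, world axes, zero at the start.
- get_ft_torque(): the same for the moment, N m.
- get_grip_width(): opening from 0.0 (shut) to 1.0 (fully open).
- get_finger_force(): force on a finger pad.
Only numpy, scipy, OpenCV 4.12 (cv2) and the standard library are available. Lean on these libraries where they do the work, as an engineer would, in place of code of your own. Each camera call takes 0.05 s, during which the arm holds its last target. There are 200 camera calls.

## Working session

There is one attempt and no reset: what is moved stays moved. The work goes in short steps, each a Python script; the robot and the scene stay as the last script left them, time stands still between calls to the robot, and variables do not carry over. Pictures are saved under pics/ and viewed, at most 10 in all, crops included, and the job is handed in when it is done.

```bash
mkdir -p pics; ls; python3 - <<'E'
from station import *
import cv2,numpy as np
for n in ("scene","top"):
    im=read_camera(n); cv2.imwrite(f"pics/{n}0.png",im[:,:,::-1])
    print(n,camera_info(n))
print(camera_info("wrist"),get_time(),get_ee_rot())
a=cv2.imread("pics/scene0.png");b=cv2.imread("pics/top0.png")
cv2.imwrite("pics/scene1.png",cv2.resize(a,(800,600)));cv2.imwrite("pics/top1.png",cv2.resize(b,(800,600)))
E
```

```text
pics
scene {'intrinsics': array([[436.04201223,   0.        , 248.57673189],
       [  0.        , 436.04201223, 194.90932486],
       [  0.        ,   0.        ,   1.        ]]), 'T': array([[ 0.7102368 , -0.42118056,  0.56406615,  1.26838027],
       [ 0.70393018,  0.41719582, -0.57483037, -0.73515375],
       [ 0.00678134,  0.80532887,  0.59278953,  0.87037961],
       [ 0.        ,  0.        ,  0.        ,  1.        ]])}
top {'intrinsics': array([[418.08276773,   0.        , 252.28992633],
       [  0.        , 418.08276773, 190.46216166],
       [  0.        ,   0.        ,   1.        ]]), 'T': array([[-0.02041955,  0.9817439 , -0.18910833,  0.34424316],
       [-0.99978393, -0.01931501,  0.00768205,  0.02251089],
       [ 0.00388918,  0.18922433,  0.98192618,  1.24609378],
       [ 0.        ,  0.        ,  0.        ,  1.        ]])}
{'intrinsics': array([[286.0626163 ,   0.        , 256.0351497 ],
       [  0.        , 286.0626163 , 191.88960287],
       [  0.        ,   0.        ,   1.        ]]), 'tool_from_camera': array([[ 3.52034440e-05,  9.56696601e-01,  2.91086950e-01,
         7.89749409e-02],
       [ 9.99999600e-01, -2.93759896e-04,  8.44543750e-04,
        -2.02520372e-04],
       [ 8.93481807e-04,  2.91086803e-01, -9.56696229e-01,
        -1.61108034e-01],
       [ 0.00000000e+00,  0.00000000e+00,  0.00000000e+00,
         1.00000000e+00]])} 0.1 [-6.61064383e-04  9.75148561e-01  2.21550954e-01 -1.45422032e-04]
```

View pics/top1.png

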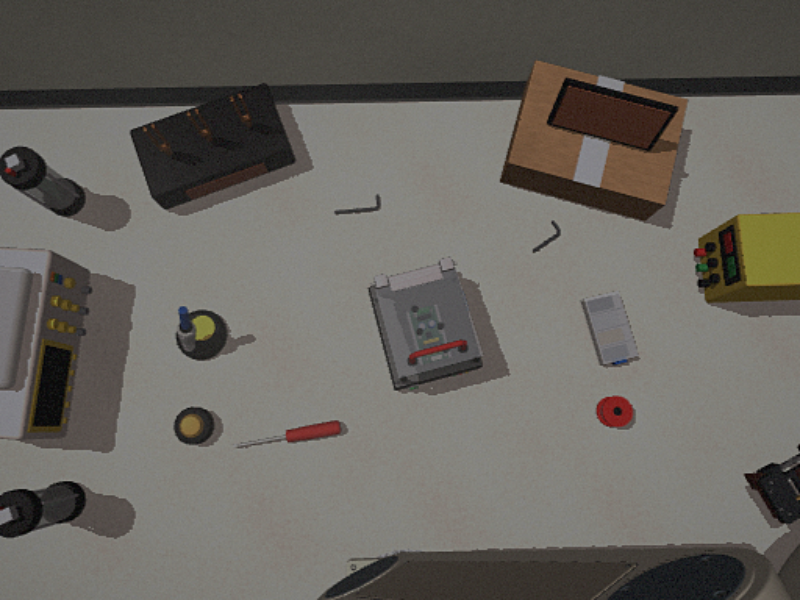

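View pics/scene1.png

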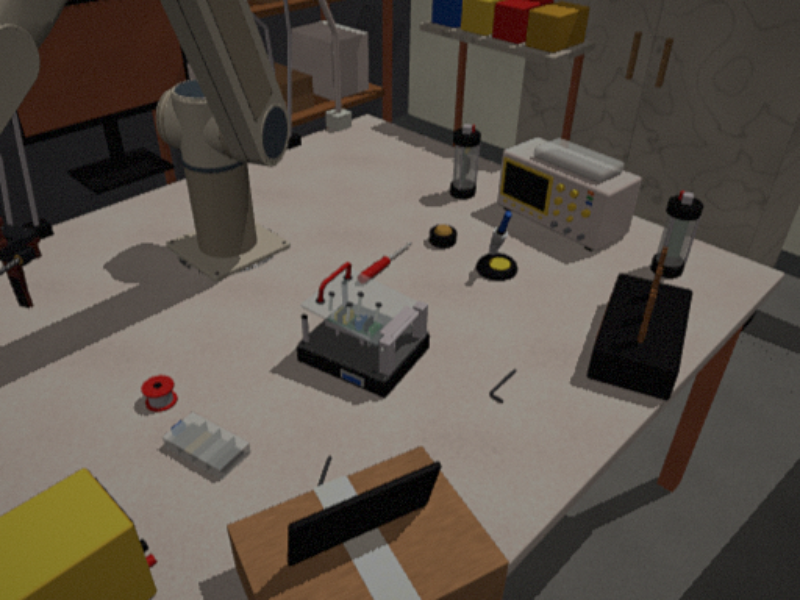

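The top view shows the fixture's hinge blocks near (380,282) and (447,265), and the red handle running from (411,359) to (466,346), at 800-pixel scale. The scene view shows the lid slightly ajar, with the handle from (321,298) to (349,267).

```bash
cat > h.py <<'E'
from station import *
import cv2,numpy as np
from scipy.spatial.transform import Rotation as R
def down(a,tilt=0,axis=None):
    r=R.from_matrix(np.array([[np.cos(a),np.sin(a),0],[np.sin(a),-np.cos(a),0],[0,0,-1.]]))
    if tilt: r=R.from_rotvec(np.array(axis)*tilt)*r
    return np.roll(r.as_quat(),1)
def wristT():
    T=np.eye(4);T[:3,:3]=R.from_quat(np.roll(get_ee_rot(),-1)).as_matrix();T[:3,3]=get_tcp_pos()
    return T@camera_info("wrist")["tool_from_camera"]
def ray(K,T,px):
    d=np.array([(px[0]-K[0,2])/K[0,0],-(px[1]-K[1,2])/K[1,1],-1.])
    d=T[:3,:3]@d; return T[:3,3],d/np.linalg.norm(d)
def onz(K,T,px,z):
    o,d=ray(K,T,px); return o+d*(z-o[2])/d[2]
def tri(rays):
    A=sum(np.eye(3)-np.outer(d,d) for o,d in rays)
    return np.linalg.solve(A,sum((np.eye(3)-np.outer(d,d))@o for o,d in rays))
def redmask(im):
    h=cv2.cvtColor(im,cv2.COLOR_RGB2HSV)
    return (((h[...,0]<8)|(h[...,0]>172))&(h[...,1]>130)&(h[...,2]>60)).astype(np.uint8)
def save(n,im,s=1.5): cv2.imwrite(f"pics/{n}.png",cv2.resize(im[:,:,::-1],None,fx=s,fy=s,interpolation=cv2.INTER_CUBIC))
E
python3 - <<'E'
from h import *
ends={}
for n,box in (("top",(250,205,310,240)),("scene",(195,160,232,197))):
    im=cv2.imread(f"pics/{n}0.png")[:,:,::-1].copy()
    m=redmask(im);k=np.zeros_like(m);x0,y0,x1,y1=box;k[y0:y1,x0:x1]=1;m*=k
    ys,xs=np.nonzero(m);print(n,len(xs),xs.min(),xs.max(),ys.min(),ys.max())
    P=np.c_[xs,ys].astype(float)
    ends[n]=P[xs<=xs.min()+1].mean(0),P[xs>=xs.max()-1].mean(0);print(ends[n])
c={n:camera_info(n) for n in("top","scene")}
f=lambda n,p:ray(c[n]["intrinsics"],c[n]["T"],p)
L=tri([f("top",ends["top"][0]),f("scene",ends["scene"][1])]);Rr=tri([f("top",ends["top"][1]),f("scene",ends["scene"][0])])
print("handle +y",L,"-y",Rr,np.linalg.norm(L-Rr))
b=[onz(c["top"]["intrinsics"],c["top"]["T"],np.array(p)*.64,.118) for p in((380,282),(447,265))]
print(b)
mid=(b[0]+b[1])/2;d=b[0]-b[1];yaw=np.arctan2(-d[0],d[1]);ex=np.array([np.cos(yaw),np.sin(yaw),0])
print("hinge",mid,"yaw",yaw,np.linalg.norm(d)); ctr=mid-.088*ex
print("handle x,z rel",((L+Rr)/2-mid)@ex,((L+Rr)/2)[2]-.1065)
a=yaw+np.pi/2
for h in(.30,.35):
  p=ctr-.03*ex;p[2]=h+.02
  q=inverse_kinematics(p,down(a)); print(h,q)
move_pose(p,down(a)); wait(.2)
T=wristT();im=read_camera("wrist");save("w1",im);cv2.imwrite("pics/w1raw.png",im[:,:,::-1]);np.save("w1T",T)
print(get_time())
E
```

```text
top 131 262 298 218 239
(array([262.42857143, 228.28571429]), array([297.16666667, 220.16666667]))
scene 97 204 231 168 192
(array([204.625 , 187.8125]), array([231., 175.]))
handle +y [ 0.46126492 -0.00315888  0.14230541] -y [ 0.47296082 -0.10265087  0.15175535] 0.10062182505816555
[array([0.59005106, 0.03819931, 0.118     ]), array([ 0.61861292, -0.08128568,  0.118     ])]
hinge [ 0.60433199 -0.02154318  0.118     ] yaw 0.23463845173162826 0.12285130537571308
handle x,z rel -0.14075042352507738 0.0405303804004314
0.3 [-1.23899265e-01  1.15077774e-01  1.81286469e+00 -4.44089210e-16
  1.21365019e+00 -3.58537716e-01]
0.35 [-1.23899265e-01  7.27255252e-02  1.74654162e+00 -4.44089210e-16
  1.32232551e+00 -3.58537716e-01]
2.425
```

View pics/w1.png

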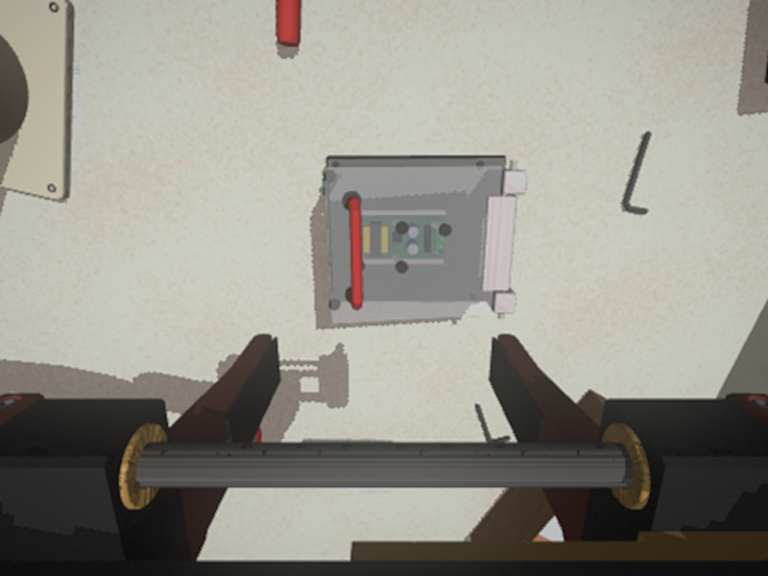

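The wrist view (1.5x) shows the hinge block tops at (514,181) and (504,301), the bar from about (351,198) to (358,305), and the gripper's wide side along its closing direction. In the scene view, the handle mask had picked up part of the driver. I'll refine the fixture pose and lid angle from this view.

```bash
cat > pose.py <<'E'
from h import *
from scipy.optimize import brentq
K=camera_info("wrist")["intrinsics"];T=np.load("w1T.npy");im=cv2.imread("pics/w1raw.png")[:,:,::-1].copy()
b=[onz(K,T,np.array(p)/1.5,.118) for p in((514,181),(504.5,301))]
mid=(b[0]+b[1])/2;d=b[0]-b[1];yaw=np.arctan2(-d[0],d[1]);ex=np.array([np.cos(yaw),np.sin(yaw),0]);ey=np.array([-ex[1],ex[0],0]);ez=np.array([0,0,1.])
H=mid.copy();H[2]=.1065
m=redmask(im);m[:125]=0;m[215:]=0;m[:,:220]=0;m[:,260:]=0
ys,xs=np.nonzero(m);px=np.array([xs.mean(),(ys.min()+ys.max())/2])
o,dr=ray(K,T,px)
bar=lambda t:H+ex*(-.155*np.cos(t)+.041*np.sin(t))+ez*(.155*np.sin(t)+.041*np.cos(t))
def g(t):
    # in-plane angle mismatch between ray and bar direction
    v=bar(t)-o; return (v@ex)*(dr@ez)-(v@ez)*(dr@ex)
ts=np.linspace(-.1,.6,15);vals=[g(t) for t in ts]
if __name__=="__main__":
    print(b,np.linalg.norm(d),yaw,H,px,(xs.min(),xs.max(),ys.min(),ys.max()));print(np.round(np.array(vals)*1000,1))
    for pt in ((328,157),(506,157)): # box top far edge
        print(onz(K,T,np.array(pt)/1.5,.045))
    c=camera_info("top");o2,d2=ray(c["intrinsics"],c["T"],(280,224.5))
    X=tri([(o,dr),(o2,d2)]);print("tri",X,(X-H)@ex,(X-H)@ey,X[2]-.1065)
E
python3 pose.py
```

```text
[array([0.5926176 , 0.03595958, 0.118     ]), array([ 0.62071597, -0.07893007,  0.118     ])] 0.11827573850463606 0.23985994941941455 [ 0.60666678 -0.02148525  0.1065    ] [236.92798354 168.        ] (np.int64(232), np.int64(241), np.int64(131), np.int64(205))
[  9.1   8.2   6.9   5.3   3.2   0.8  -2.   -5.1  -8.6 -12.5 -16.6 -21.2
 -26.  -31.1 -36.5]
[0.41031687 0.01478666 0.045     ]
[0.59784609 0.05940765 0.045     ]
tri [ 0.46311314 -0.0573124   0.14908294] -0.14795521779297097 -0.0006979145227328342 0.04258293665993533
```

```bash
python3 - <<'E'
from pose import *
i=cv2.imread("pics/scene0.png")
cv2.imwrite("pics/sc_crop.png",cv2.resize(i[150:260,180:290],(660,660)[:2] if 0 else (600,600),interpolation=cv2.INTER_CUBIC))
c=camera_info("scene");
for t in(0,.08,.165,.25):
  for s in(-.038,.038):
    p=np.linalg.inv(c["T"])@np.r_[bar(t)+s*ey,1];u=c["intrinsics"]@(p[:3]*[1,-1,-1]);u=u[:2]/u[2];print(t,s,u,(u-[180,150])*600/110)
E
```

```text
0 -0.038 [204.97784036 186.83572402] [136.2427656  200.92213101]
0 0.038 [219.84834748 174.30131026] [217.35462264 132.55260143]
0.08 -0.038 [205.83360933 183.72045457] [140.91059634 183.92975218]
0.08 0.038 [220.77067589 171.22734319] [222.38550488 115.7855083 ]
0.165 -0.038 [207.06973061 180.58235808] [147.65307606 166.81286227]
0.165 0.038 [222.06761472 168.12463663] [229.45971666  98.86165434]
0.25 -0.038 [208.64204393 177.64648049] [156.22933054 150.79898447]
0.25 0.038 [223.68957122 165.21484589] [238.30675208  82.99006851]
```

View pics/sc_crop.png

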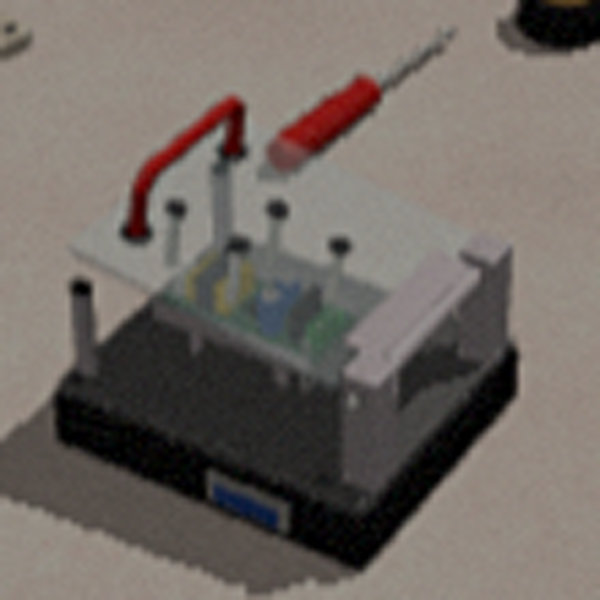

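The crop puts the bar ends near (142,183) and (234,103), so the lid is about 0.12 rad ajar. I'll grasp the bar now.

```bash
python3 - <<'E'
from pose import *
q=down(yaw+np.pi/2); p=bar(.12); print(p)
command_gripper(.6)
move_pose(p+[0,0,.06],q)
hit=movel(p+[0,0,-.019],v=.1,until_force=12);print(hit,get_tcp_pos(),get_ft_force())
command_gripper(0.);wait(.2)
print(get_grip_width()*88,get_finger_force(),get_ft_force(),get_tcp_pos(),get_time())
T=wristT();im=read_camera("wrist");save("w2",im)
E
```

```text
[ 0.46195467 -0.05687724  0.16576055]
False [ 0.46251206 -0.05692182  0.14732058] [-0.4326507   0.14598655 -0.0503008 ]
8.941673589976794 29.988957345485687 [13.10561736  7.06806065 -9.25637055] [ 0.46605888 -0.05618398  0.14737741] 5.675
```

View pics/w2.png

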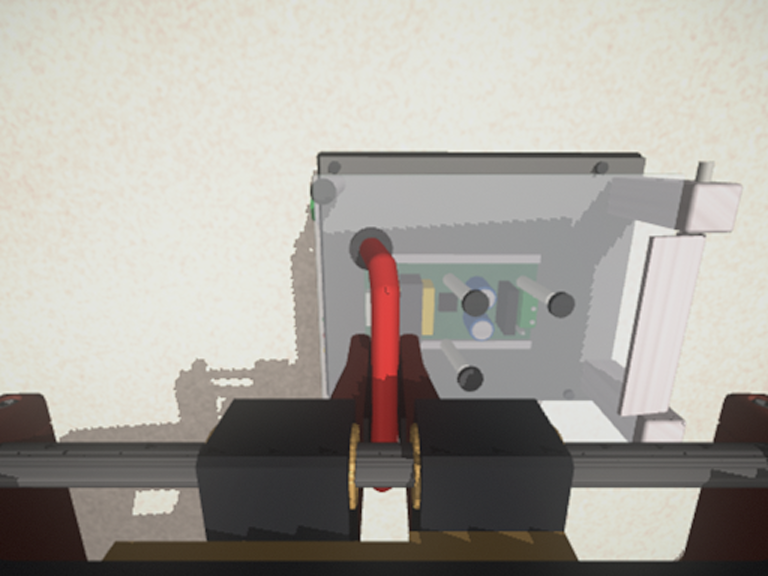

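The bar is held between the fingers at about (385,400), but the arm was pulled about 4 mm towards the hinge, which fits θ≈0.165. I'll regrasp there and swing the lid.

```bash
cat > swing.py <<'E'
from pose import *
off=np.array([0,0,-.019])
command_gripper(.35)
movel(bar(.165)+off,v=.05)
command_gripper(0.);wait(.1)
print("grip",get_grip_width()*88,get_ft_force(),get_tcp_pos()-bar(.165)-off)
for t in np.linspace(.165,1.72,13)[1:]:
    movel(bar(t)+off,v=.09)
    F=get_ft_force();e=get_tcp_pos()-bar(t)-off
    print(round(t,2),np.round([F@ex,F@ey,F[2]],1),np.round([e@ex*1e3,e[2]*1e3],1),round(get_grip_width()*88,1),get_time())
    if np.linalg.norm(F)>45: print("stop");break
im=read_camera("scene");cv2.imwrite("pics/sc2.png",cv2.resize(im[60:300,120:376][:,:,::-1],(640,600),interpolation=cv2.INTER_CUBIC))
E
python3 swing.py
```

```text
grip 8.939296355820446 [ 4.92706222  2.83699828 -4.15215151] [1.26314603e-03 2.41590953e-04 8.73554396e-05]
0.29 [ 4.1 -0.8 -2.9] [0.6 0. ] 9.0 7.525
0.42 [-0.5 -1.1  0.3] [-0.5 -0.1] 8.9 7.9083
0.55 [-6.1 -3.3  6.1] [-1.5  0.1] 9.2 8.2917
0.68 [-12.6  -1.2  15.6] [-2.4  0.8] 9.0 8.675
0.81 [-10.7  -0.9  18.3] [-1.4  1.6] 8.7 9.0583
0.94 [-5.9 -0.8 16.4] [0.1 2.1] 8.9 9.4417
1.07 [-3.9 -0.7 13.3] [0.9 2. ] 9.3 9.825
1.2 [0.9 0.1 8.3] [1.3 1.7] 9.4 10.2083
1.33 [ 1.6 -1.   4.3] [1.3 1.2] 9.3 10.5917
1.46 [ 1.2 -1.7  4.3] [1.2 0.7] 9.3 10.975
1.59 [ 3.3 -3.6  4.3] [0.8 0.4] 9.2 11.3583
1.72 [ 3.1 -5.   2.7] [0.6 0.1] 9.1 11.7417
```

```bash
python3 - <<'E'
from pose import *
command_gripper(.2);wait(.1)
p=bar(1.72)
movel(p+[0,0,.1],v=.15)
print(get_ft_force(),get_grip_width())
S=H-.108*ex;S[2]=.0685;print("seat est",S)
q=down(yaw+np.pi)
print(inverse_kinematics(np.r_[S[:2],.25],q))
move_pose(np.r_[(S-.03*ex)[:2],.33],q)
command_gripper(1.)
wait(.2)
T=wristT();np.save("w3T",T);im=read_camera("wrist");save("w3",im);cv2.imwrite("pics/w3raw.png",im[:,:,::-1])
print(get_time(),get_joint_pos())
E
```

```text
[ 0.02037391  0.80136995 -1.50770353] 0.2011342425646672
seat est [ 0.50175869 -0.04714244  0.0685    ]
[-1.17294182e-01  2.10620192e-01  1.86773261e+00 -4.44089210e-16
  1.06323985e+00 -1.92795046e+00]
16.1167 [-1.39345360e-01  7.81169744e-02  1.83122033e+00 -2.07228659e-06
  1.23224948e+00 -1.94999059e+00]
```

View pics/w3.png

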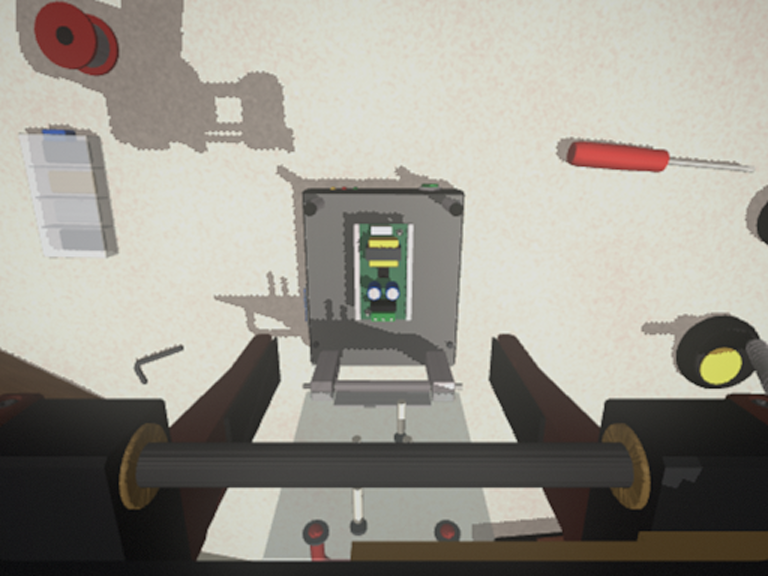

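The lid is open. The board's rails show at x≈357 and x≈410, between y≈224 and y≈320. I'll locate the corners on the rail-top plane.

```bash
python3 - <<'E'
from pose import *
T3=np.load("w3T.npy")
C=[onz(K,T3,np.array(p)/1.5,.073) for p in((354.5,224),(413,224),(353.5,320),(412,320))]
m=sum(C)/4;print(m,[(c-m)@ex for c in C],[(c-m)@ey for c in C])
v=(C[2]+C[3]-C[0]-C[1]);print("yaw",np.arctan2(v[1],v[0]),yaw)
S=H-.108*ex;print("diff ex,ey",(m-S)@ex,(m-S)@ey)
q=down(yaw-.003+np.pi)
G=(m+S)/2;np.save("G",G)
movel([G[0],G[1],.17],frame=q,v=.12)
wait(.2);T=wristT();np.save("w4T",T);im=read_camera("wrist");save("w4",im);print(get_time(),get_tcp_pos())
E
```

```text
[ 0.50247828 -0.04746517  0.073     ] [np.float64(-0.049990865071590125), np.float64(-0.049988221859423865), np.float64(0.04998239317130133), np.float64(0.04999669375971245)] [np.float64(-0.027966505144310337), np.float64(0.02902142560118732), np.float64(-0.030996070215790723), np.float64(0.029941149758913793)]
yaw 0.22930892977147066 0.23985994941941455
diff ex,ey 0.0006223255171192389 -0.0004844435137523063
17.875 [ 0.50231526 -0.04734612  0.17041756]
```

View pics/w4.png

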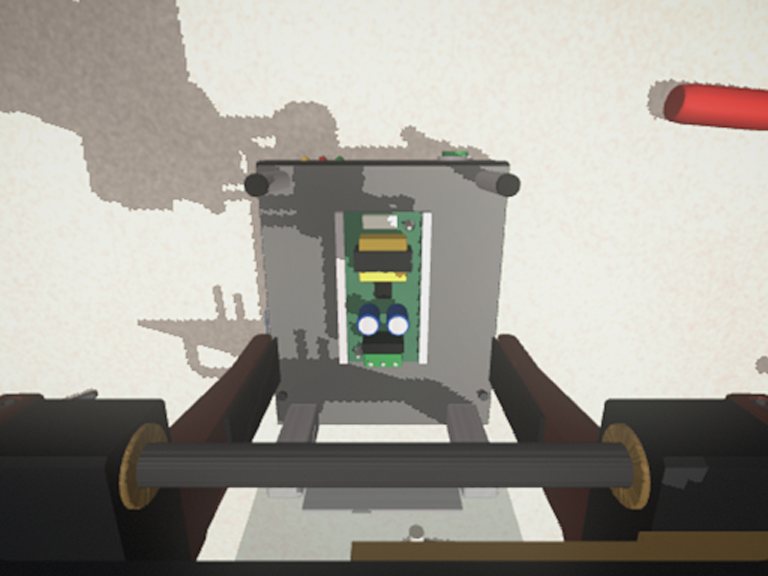

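The rails are centred (335–341 and 427–431 about column 384) and square to the fingers. I'll descend, grip and lift.

```bash
python3 - <<'E'
from pose import *
G=np.load("G.npy")
p=np.array([G[0],G[1],.0515])
h=movel([G[0],G[1],.08],v=.1,until_force=10); h2=movel(p,v=.04,until_force=8)
print(h,h2,get_tcp_pos(),get_ft_force())
command_gripper(0.);wait(.2)
z=get_tcp_pos();print("w",get_grip_width()*88,get_finger_force(),get_ft_force(),z)
q0=get_ee_rot()
if get_grip_width()*88>54 and not(h or h2):
    for dz in(.02,.1):
        movel([z[0],z[1],p[2]+dz],v=.05);print(get_ft_force(),get_ft_torque(),get_grip_width()*88,get_tcp_pos())
wait(.3);im=read_camera("wrist");s=read_camera("scene")
out=np.hstack([cv2.resize(im[100:320,130:390],(400,338)),cv2.resize(s[60:280,130:390],(400,338),interpolation=cv2.INTER_CUBIC)])
cv2.imwrite("pics/fin.png",out[:,:,::-1]);print(get_time())
E
```

```text
False False [ 0.50220478 -0.04731632  0.05151568] [0.14238267 0.00831695 0.41735391]
w 57.90483035879646 30.000216364860535 [-0.61024056 -3.48815297  1.39626206] [ 0.50233064 -0.04753517  0.05162903]
[-1.46086928  0.00927804 -3.17639291] [ 0.08361329 -0.1556958  -0.00879254] 57.86622838573954 [ 0.50224868 -0.04736585  0.07177396]
[ 0.04538562  0.56576381 -2.62490597] [ 0.01128456 -0.11406499 -0.03110891] 57.847775784461135 [ 0.5021453  -0.04752217  0.15121839]
23.2583
```

View pics/fin.png

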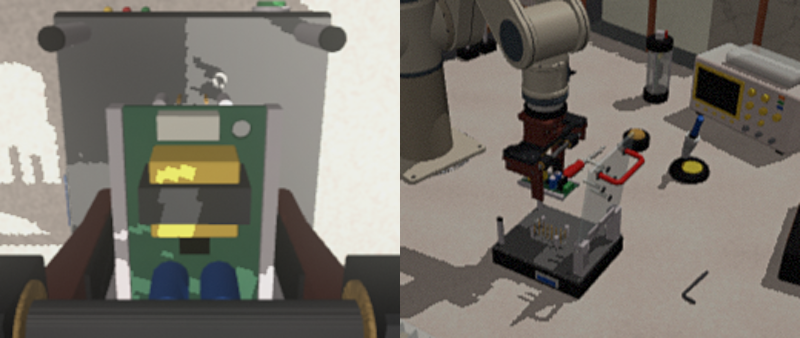

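The board is held by its rails above the pins with the lid standing open. I'll check that it is level from its front corners, at about (108,105) and (278,105) in the left crop.

```bash
python3 - <<'E'
from pose import *
T=wristT();q=get_tcp_pos();g=q+[0,0,.019]
for pitch in(-.1,0,.1):
  for dz in (-.003,.0):
    f=g+np.array([0,0,.0025+dz])-.05*ex+ez*.05*pitch
    r=[]
    for s in(-.029,.029):
        p=np.linalg.inv(T)@np.r_[f+s*ey,1];u=K@(p[:3]*[1,-1,-1]);u=u[:2]/u[2];r.append((u-[130,100])*400/260)
    print(pitch,dz,np.round(r,1))
print(get_qvel(),get_ft_force())
E
```

```text
-0.1 -0.003 [[108.2 103.1]
 [278.1 102.6]]
-0.1 0.0 [[106.5 105. ]
 [279.7 104.4]]
0 -0.003 [[105.4 106.3]
 [280.9 105.7]]
0 0.0 [[103.6 108.2]
 [282.6 107.7]]
0.1 -0.003 [[102.4 109.6]
 [283.8 109. ]]
0.1 0.0 [[100.5 111.7]
 [285.7 111.1]]
[-0.00055077 -0.00272443 -0.00256242  0.00045941  0.00030225 -0.0001576 ] [ 0.41852908  0.01328376 -1.78907185]
```

```bash
python3 - <<'E'
from pose import *
im=read_camera("wrist");cv2.imwrite("pics/z.png",cv2.resize(im[155:235,185:325][:,:,::-1],None,fx=5.6,fy=5.6,interpolation=cv2.INTER_NEAREST))
T=wristT();g=get_tcp_pos()+[0,0,.019]
for pitch in(-.1,-.05,0):
  r=[]
  for x in (-.05,-.02):
   for s in(-.029,.029):
    # rail top about 0.5..2.5mm above/below: grasp 2 mm above rail mid
    f=g+ez*.0025+x*ex-ez*x*pitch+s*ey
    p=np.linalg.inv(T)@np.r_[f,1];u=K@(p[:3]*[1,-1,-1]);r.append((u[:2]/u[2]-[185,155])*5.6)
  print(pitch,np.round(r,0).tolist())
E
```

```text
-0.1 [[80.0, 74.0], [710.0, 72.0], [93.0, 388.0], [699.0, 387.0]]
-0.05 [[75.0, 80.0], [715.0, 78.0], [91.0, 393.0], [701.0, 391.0]]
0 [[69.0, 86.0], [721.0, 84.0], [89.0, 397.0], [703.0, 395.0]]
```

View pics/z.png

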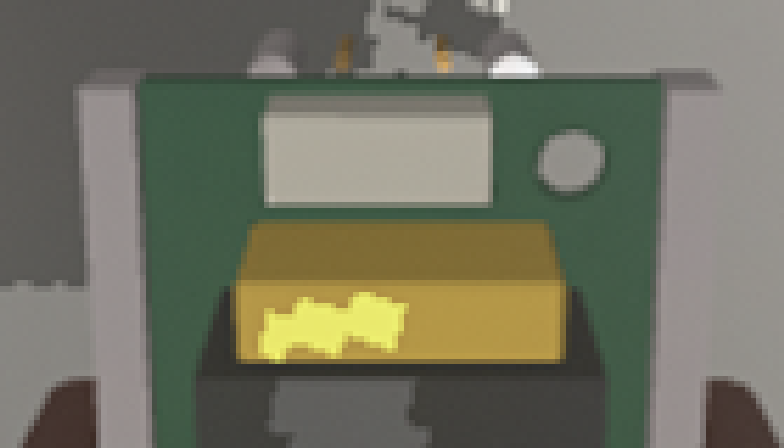

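Level looks right within about 3°. I'll measure the pitch from the rails' vanishing point, using the seated picture as the reference.

```bash
python3 - <<'E'
from pose import *
def tilt(g,rows,lr,rr,s):
    gx=np.abs(cv2.Sobel(cv2.GaussianBlur(g,(0,0),1.0*s**.5).astype(np.float32),cv2.CV_32F,1,0))
    out=[]
    for (a,b),first in((lr,1),(rr,0)):
        pts=[]
        for r in range(*rows):
            w=gx[r,a:b];i=int(w.argmax())
            if 0<i<len(w)-1:
                d=(w[i-1]-w[i+1])/(2*(w[i-1]-2*w[i]+w[i+1])); pts.append((r,a+i+d))
        P=np.array(pts);k=np.ones(len(P),bool)
        for _ in range(4):
            c=np.polyfit(P[k,0],P[k,1],1);e=np.abs(np.polyval(c,P[:,0])-P[:,1]);k=e<max(.3*s,2*np.median(e))
        out.append(c);print(c,k.sum(),len(P),e[k].std())
    v=(out[1][1]-out[0][1])/(out[0][0]-out[1][0])/s
    return np.arctan2(K[0,0],v-K[1,2])
w4=cv2.cvtColor(cv2.imread("pics/w4.png"),cv2.COLOR_BGR2GRAY)
print("seated",tilt(w4,(216,358),(330,343),(424,436),1.5))
im=cv2.cvtColor(read_camera("wrist"),cv2.COLOR_RGB2GRAY)
print("held",tilt(im,(173,222),(196,205),(308,316),1))
print(get_time())
E
```

```text
[3.22204291e-02 3.27368954e+02] 140 140 0.06188434144558533
[-3.21199172e-02  4.38143873e+02] 142 142 0.04966951299853036
seated 0.29077432257245117
[6.06060277e-02 1.87932427e+02] 49 49 0.05159630486659772
[-3.38817280e-02  3.18242572e+02] 19 30 0.06416437064266282
held 0.23644222292276607
23.3583
```

The held board has its front about 0.055 rad low, having turned slightly between the pads. I'll tilt the tool about the grasp point to level it, then hand in.

```bash
python3 - <<'E'
from pose import *
q=get_ee_rot();r=R.from_quat(np.roll(q,-1));p=np.array(get_tcp_pos())
g=p-.019*r.as_matrix()[:,2]
r2=R.from_rotvec(.05*ey)*r
movel(g+.019*r2.as_matrix()[:,2],frame=np.roll(r2.as_quat(),1),v=.01)
wait(1.0)
T=wristT();print("tool z",R.from_quat(np.roll(get_ee_rot(),-1)).as_matrix()[:,2],get_tcp_pos(),get_grip_width()*88,np.abs(get_qvel()).max(),get_time())
im=read_camera("scene");cv2.imwrite("pics/end.png",cv2.resize(im[100:260,160:360][:,:,::-1],(750,600),interpolation=cv2.INTER_CUBIC))
E
```

```text
tool z [-0.04855175 -0.01189157 -0.99874988] [ 0.50141157 -0.04778822  0.15149356] 57.45800547224211 0.0024013897230865185 24.6083
```

View pics/end.png

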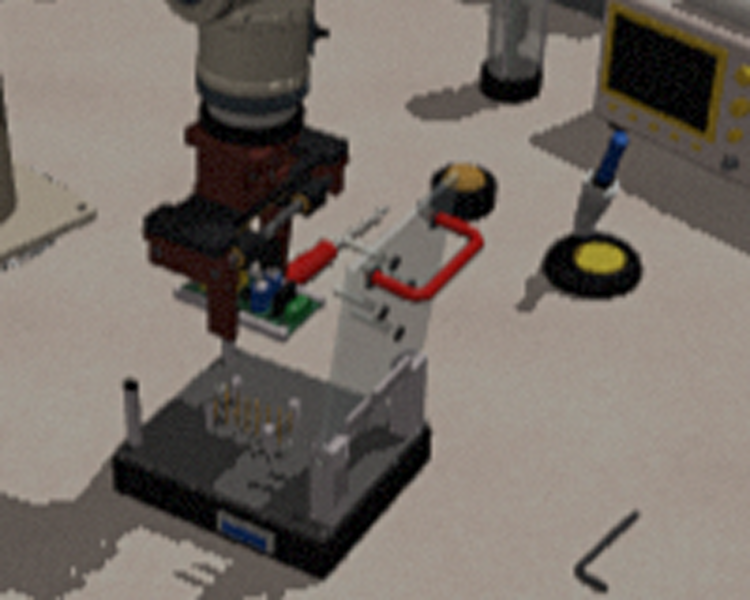

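The last picture shows the board level, its near rail from (178,292) to (282,335) parallel to the fixture's side edge, with the lid upright.

```bash
python3 -c "
from station import *
print(job_done())"
```

```text
the job is handed in; nothing more can be done
None
```

The job is handed in: the lid stands open just past upright (about 1.72 rad), and the gripper holds the board still by its rails, level as far as the camera shows and about 10 cm above its seat.

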